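# Book in a reagent cartridge with the hand scanner

## Robot

A 7-joint arm with a two-finger parallel gripper is mounted at the origin on a cart in front of the work surface, level with it; the furniture and walls round the work are solid. World frame = base frame: x ahead of the robot, y to its left, z up, the work surface at z = 0. Lengths are in m, angles in rad, forces in N, time in s.
With the tool pointing down it reaches from about 0.4 to 0.85 m from the base axis. Payload 10.4 kg.
Tool frame: the origin (TCP) lies between the finger pads; the fingertips stand 14 mm ahead of it and the grasp point (between the pads) lies 5 mm behind it; z points along the fingers, y is the direction in which the jaws open and shut (so a half turn about z gives the same grasp; the last joint's range is limited). The gripper opens to 87 mm and grips with 3 to 60 N. Pads are 19 mm wide; open, the fingers measure 117 mm over their backs; the gripper's body (75 mm by 190 mm) begins 51 mm behind the grasp point.
Start: joints at [1.237, 0.332, -0.065, 1.46, 0.022, 1.35, -0.088], TCP at [0.191, -0.595, 0.21] pointing down, gripper open.
Joint ranges: [-2.6, 2.6], [-0.5, 2.12], [-1.47, 1.34], [0.16, 2.42], [-1.27, 4.41], [0.06, 2.06], [-2.6, 2.6]. Speed limits (rad/s): [2.22, 2.22, 2.79, 2.79, 3.14, 3.14, 3.14].

## Interface

Orientations are given as a unit quaternion [x, y, z, w].
In Python, from bench import readout, camera, calibration, order gives the robot as it stands.
- The arm moves only by the tool apply_moves, never from a script. Its argument "deltas" is a list of rows, each an object with "translation": the shift along the world's x, y, z in m, a list of three; "turn": the turn, a rotation vector about the world's x, y, z in rad, a list of three; "hand": the finger opening in m, from 0 to 0.087. A call has 1 to 5 rows; each row shifts and turns the pose as measured when the row begins; what a row does not reach is not made up. A row lasts 1/10 s, in which the tool goes at most 50 mm and 8.59 degrees, less where a joint would pass 70% of its speed; a pose out of reach is approached as far as the arm can. A call with a gripper value outside its range is refused whole. The fingers move at their own pace and stop on an object; "newtons" is the grip in N (left out, the last holds). Time passes only in rows, so rows that do not move let the fingers close. It gives the time, the measured TCP pose, the force and the opening at its end, in the units of the state.
- readout.read_state(): the state, without advancing time (a new reading comes with each control period).
- camera(name): name is "scene" or "top" or "wrist"; returns the picture (400x640x3 uint8, red, green, blue); there is no depth.
- calibration(name): a dict with "fx", "fy", "cx", "cy" (pixels), "D" ([k1, k2, p1, p2, k3] as OpenCV has them; the pictures are not rectified), "extrinsics" (4x4, takes a point from world to camera coordinates). Camera axes: x right, y down, z forward; pixel columns grow to the right and rows downward; lengths in m; the calibration is good to about 2 mm. A picture is of the moment at which its call begins: read the wrist's pose just before it. calibration takes no time and is no camera call; for the wrist camera it gives the pose at the moment of the call.
- order.close_job(): hands the job in, once; it reports no verdict.
The state is a dict: "time": time; "joint_positions": joint angles; "joint_vel": joint speeds; "joint_torque": joint torques, N m; "ee_pos": TCP position; "eef_rot": TCP orientation; "ft_force": force on the tool from outside, world axes, zero at the start; "torque": the same for the moment, N m; "width": finger opening in m.
Only numpy, scipy, OpenCV 4.12 (cv2) and the standard library are available. Lean on these libraries where they do the work, as an engineer would, in place of code of your own. Each camera call takes 0.05 s, during which the arm holds its last target. There are 200 camera calls.

## Task

Book in the tall reagent cartridge on the carousel: turn the carousel, which has a grip bar on top, until the tall cartridge's barcode label faces the side of the bench, left or right, on which the scanner's stand is, then take the hand scanner out of its stand and hold it still for a good second, square to that label, aimed at its middle from about 90 mm away, without touching the carousel with it. Then put the scanner back in its stand as it was, leave the label facing that side, and do not disturb the other things on the bench.

Things in the scene. Friction and masses are not known exactly. Their poses are not given: they have to be found in the camera images.
- carousel_foot: fixed round grey foot of the reagent carousel, 164 mm across; origin on the bench on the carousel's vertical axis; its y axis always points straight to the left side of the bench (-y right, -x front). On it turns a round table, 200 across, top at 53 mm, with four stations: tall white cartridge (62x30, top 178 above the bench), opposite it a low one (80 tall, labelled too), bottles (98 tall) between
- turntable (a joint): turn of the carousel's table about its vertical axis, rad; 0 (or any whole turn) when the tall cartridge's label faces the front edge (foot's -x), 1.57 when it faces right, -1.57 (or 4.71) when it faces left; grows anticlockwise seen from above; turns both ways beyond a whole turn, friction 0.05 N m, stays where it is left
- grip_bar (a point): middle of the black grip bar on top of the carousel's post, on the axis, 213 mm above the bench; the bar is 64 mm long (this point's x), 16 thick (y), 26 tall (z) and turns with the table. The tall cartridge's top is 22 mm below the bar's underside, 50 to 80 mm out from the axis
- label (a point): middle of the barcode label (48 wide, 34 tall) on the upright outer face of the tall cartridge, 81 mm from the carousel's axis, 135 mm above the bench; turns with the table; its -x axis points straight out of the label, z up
- scanner: grey hand scanner, about 0.17 kg, loose; origin in the middle of its head, x along the beam, z up out of the head's back. Head: flat sides 42 mm apart (y), 44 tall (z -22 to 22), x -44 to 30, then a black bumper 50 wide, 46 tall to x = 46. Taken from above by the flat sides. In its stand it sits nose down by 0.61 rad (35 degrees), so the tool must lean by about as much, back from the label, to level the beam
- handle_end (a point): butt of the scanner's handle, at x = -30, z = -100 mm in the scanner's frame; the handle (30 thick, 26 wide, butt 32 by 28) runs here from under the head (x = -14, z = -20), so it hangs about 104 mm below the beam when the beam is level
- window (a point): centre of the scanner's window at the tip of its nose, 47 mm ahead of the scanner's origin; the beam leaves it along x. It reads a label 50 to 130 mm ahead when the beam passes within 15 mm of the label's middle (across and in height) and is within 15 degrees of square to it
- scanner_stand: fixed black stand of the scanner, foot 130x104 mm; origin on the bench below the middle of the resting scanner's head. The head rests on a fork on a bent post. At rest the scanner's origin is 145 mm above this origin (x, y within 3 mm of 0), nose to the stand's +x, 35 degrees down. Lift out and put back straight up and down
- fork (a point): middle of the fork's upper face, under the head. The fork slopes 35 degrees down to the stand's +x and is open to the rear; the handle hangs between its two arms (34 mm apart) behind a cross bar; two ears at the front, 49 mm apart and 8 mm high, keep the head from shifting sideways
- tip_box: pipette-tip box, 92x121x63, bystander; origin at the middle of its underside
- wash_bottle: squeeze wash bottle with bent spout, 195 tall, 67 across, bystander; origin at the middle of its underside
- film_roll: upright roll of sealing film, 84 across, 52 tall, bystander; origin at the middle of its underside
- jar_low: low white screw jar, 71 across, 28 tall, bystander; origin at the middle of its underside
- petri_0: covered culture dish, 61 across, 14 tall, bystander; origin at the middle of its underside
- pen_4: marker pen lying flat, 135 long, 16 thick, bystander; origin at the middle of its underside
- tube_13: capped sample tube lying flat, 90 long, 17 thick, bystander; origin at the middle of its underside

How it is judged:
On the way, in this order (a step that is already met when the one before it is completed fails the run):
1. the tall cartridge's label faces the side of the bench on which the scanner's stand is (within about 40 degrees) (((y of scanner_stand in the frame of carousel_foot above 0 m and y of label in the frame of carousel_foot above 0.061 m) or (y of scanner_stand in the frame of carousel_foot below 0 m and y of label in the frame of carousel_foot below -0.061 m))), for 0.3 s.
2. the scanner is held still for 1 s with its window 50 to 130 mm from the label, the beam within 15 mm of the label's middle and within 15 degrees of square to it (x of label in the frame of window between 0.05 and 0.13 m and y of label in the frame of window between -0.015 and 0.015 m and z of label in the frame of window between -0.015 and 0.015 m and x of window in the frame of label below -0.045 m and angle between the x axis of window and the x axis of label, either way round below 0.26 rad and linear speed of scanner below 0.03 m/s and angular speed of scanner below 0.2 rad/s and contact force between scanner and the fingers above 1 N), for 1 s.
At the end, for the whole second after the job is handed in: the scanner rests released in its stand as at the start (its origin within 12 mm along, 8 mm sideways and 10 mm in height of its place, nose forward and down within 9 degrees), and the tall cartridge's label still faces the side on which the stand is, within about 40 degrees, the carousel at rest (x of scanner in the frame of scanner_stand between -0.012 and 0.012 m and y of scanner in the frame of scanner_stand between -0.008 and 0.008 m and z of scanner in the frame of scanner_stand between 0.135 and 0.155 m and x of window in the frame of scanner_stand above 0.02 m and angle between the y axis of scanner and the y axis of scanner_stand, either way round below 0.15 rad and angle between scanner's own z axis and vertical between 0.45 and 0.77 rad and linear speed of scanner below 0.02 m/s and ((y of scanner_stand in the frame of carousel_foot above 0 m and y of label in the frame of carousel_foot above 0.061 m) or (y of scanner_stand in the frame of carousel_foot below 0 m and y of label in the frame of carousel_foot below -0.061 m)) and velocity of joint turntable between -0.05 and 0.05 rad/s); the robot touches nothing.
It fails at once if the scanner knocks against the carousel (contact force between scanner and carousel_foot above 2 N).
It fails at once if a bystander (tip box, wash bottle, film roll, jar, dish, pen or tube) is pushed more than 30 mm from its place (distance of any of tip_box, wash_bottle, film_roll, jar_low, petri_0, pen_4, tube_13 from where it was at the start of the episode above 0.03 m).
It also fails if it takes over 64 s, if anything falls off the work surface, if the arm or the gripper's body presses on something with over 40 N, if the wrist force passes 120 N, or if a joint passes its speed limit or range.

## Working session

There is one attempt and no reset: what is moved stays moved. The work goes in short steps, Python scripts to look and compute and a tool call to move; the robot and the scene stay as the last step left them, time stands still between calls to the robot, and variables do not carry over. Pictures are saved under pics/ and viewed, about 8 in all and at most 12, crops included, and the job is handed in when it is done.

Besides the shell and the picture viewer there is one more tool, called after "Request:" by a JSON object that holds its "name" and its "arguments", one argument or row to a line. apply_moves: Moves the arm, as the interface text tells. Its arguments: {"type":"object","properties":{"deltas":{"type":"array","items":{"type":"object","properties":{"translation":{"type":"array","items":{"type":"number"}},"turn":{"type":"array","items":{"type":"number"}},"hand":{"type":"number"}}}},"newtons":{"type":"number"}},"required":["deltas"]}

```bash
mkdir -p pics; python3 - <<'E'
from bench import readout,camera,calibration
import cv2,numpy as np
print(readout.read_state())
for n in("scene","top"):
    c=calibration(n); print(n,c)
    cv2.imwrite(f"pics/{n}0.png",camera(n)[:,:,::-1])
E
```

```text
{'time': 0.0, 'joint_positions': array([ 1.23740692,  0.33288152, -0.06470671,  1.46095131,  0.02160997,
        1.3498847 , -0.0884743 ]), 'joint_vel': array([-0.00115865, -0.00124437,  0.000715  , -0.00096449, -0.00101745,
        0.0002859 ,  0.00127407]), 'joint_torque': array([-3.14872148e-05, -6.23257756e+01,  2.46537843e-02, -3.89906895e+01,
       -6.13566348e-02,  3.94873763e-02,  8.36079153e-05]), 'ee_pos': array([ 0.19100135, -0.594673  ,  0.20894317]), 'eef_rot': array([ 9.87945977e-01,  1.54797400e-01, -1.46726308e-04, -6.99237314e-04]), 'ft_force': array([-0.19615186, -0.70743167,  0.60478888]), 'torque': array([-0.02163682,  0.02273511,  0.01111465]), 'width': 0.0866381365115076}
scene {'fx': 394.44671165947227, 'fy': 394.44671165947227, 'cx': 321.0920500541961, 'cy': 199.89921022555689, 'D': array([-0.0263418,  0.       ,  0.       ,  0.       ,  0.       ]), 'extrinsics': array([[-0.92420584,  0.38187501, -0.00387696,  0.55525733],
       [ 0.25864681,  0.61843797, -0.74204872, -0.04185703],
       [-0.28097221, -0.68680853, -0.67033474,  1.57909913],
       [ 0.        ,  0.        ,  0.        ,  1.        ]])}
top {'fx': 517.4429811688595, 'fy': 517.4429811688595, 'cx': 323.34999599581926, 'cy': 200.03172672680407, 'D': array([-0.17433987,  0.        ,  0.        ,  0.        ,  0.        ]), 'extrinsics': array([[ 0.00475419, -0.99998669, -0.0020043 , -0.0057639 ],
       [-0.99517793, -0.00453494, -0.09798119,  0.6113026 ],
       [ 0.09797079,  0.00246046, -0.99518625,  1.66446421],
       [ 0.        ,  0.        ,  0.        ,  1.        ]])}
```

View pics/scene0.png

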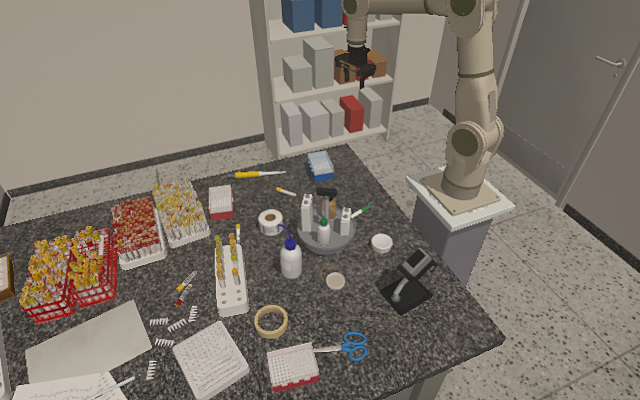

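View pics/top0.png

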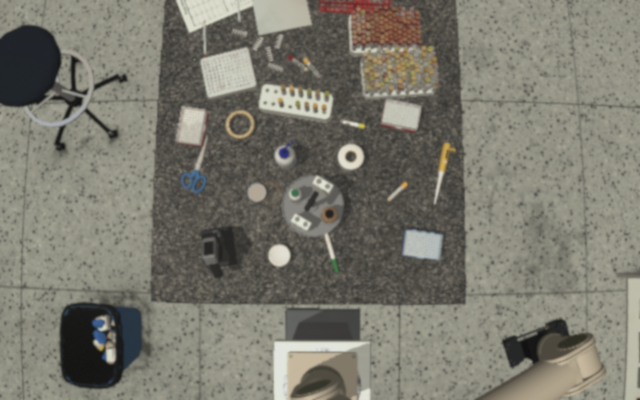

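The scene view shows the scanner stand on the left (top view, about (218,248)) and the carousel at about (313,206). I'll enlarge both.

```bash
python3 - <<'E'
import cv2,numpy as np
t=cv2.imread("pics/top0.png");s=cv2.imread("pics/scene0.png")
a=cv2.resize(t[170:290,190:350],(800,600),interpolation=cv2.INTER_CUBIC)
cv2.imwrite("pics/c1.png",a)
b=cv2.resize(s[170:320,280:440],None,fx=4,fy=4,interpolation=cv2.INTER_CUBIC)
cv2.imwrite("pics/c2.png",b)
E
cat > h.py <<'E'
import numpy as np,cv2
from scipy.spatial.transform import Rotation as R
from bench import readout,camera,calibration,order
def ray(n,u,v,c=None):
    c=c or calibration(n);K=np.array([[c['fx'],0,c['cx']],[0,c['fy'],c['cy']],[0,0,1]])
    p=cv2.undistortPoints(np.array([[[u,v]]],float),K,c['D'])[0,0]
    E=c['extrinsics'];o=-E[:3,:3].T@E[:3,3];return o,E[:3,:3].T@np.r_[p,1]
def atz(n,u,v,z,c=None):
    o,d=ray(n,u,v,c);return (o+d*(z-o[2])/d[2]).round(4)
def proj(n,P,c=None):
    c=c or calibration(n);K=np.array([[c['fx'],0,c['cx']],[0,c['fy'],c['cy']],[0,0,1]]);E=c['extrinsics']
    return cv2.projectPoints(np.atleast_2d(np.array(P,float)),cv2.Rodrigues(E[:3,:3])[0],E[:3,3],K,c['D'])[0][:,0].round(1)
E
```

```text
(no output)
```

View pics/c1.png

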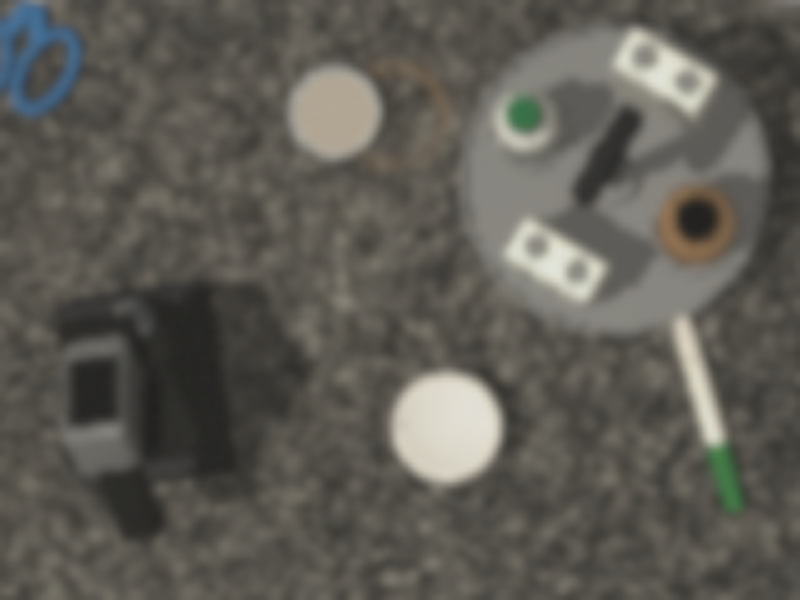

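View pics/c2.png

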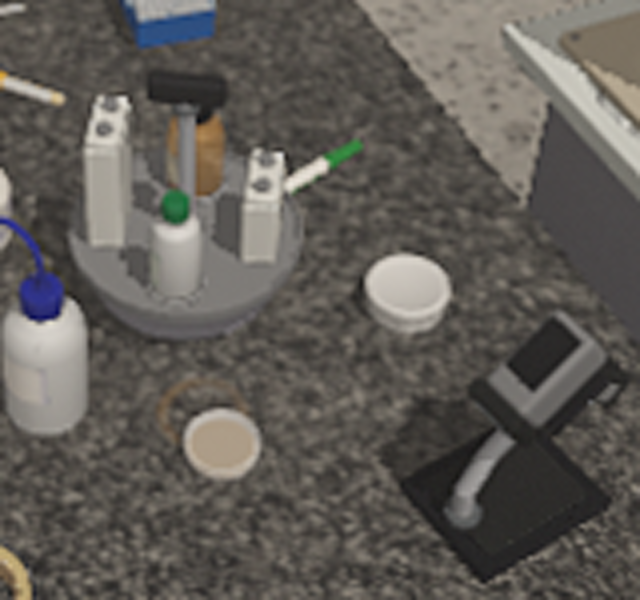

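The tall cartridge is the far one: top crop (665,72), scene crop (108,165). The bar is at crop (607,157). The scanner points its nose to +x, with its handle towards the robot at crop (130,510). Now the measuring.

```bash
python3 - <<'E'
from h import *
f=lambda u,v,z:atz("top",190+u/5,170+v/5,z)
g=lambda u,v,z:atz("scene",280+u/4,170+v/4,z)
print("bar ends",f(632,110,226),f(583,202,226),"mid",f(607,157,226), "scene mid",g(187,80,226e-3))
for n,z,pts in [("bar",.226,[(632,110),(607,157),(583,202)]),("tall",.178,[(665,72)]),("low",.08,[(556,261)]),("tablecentre",.053,[(617,180)]),
  ("standfoot",.01,[(235,470),(205,285),(60,300)]),("headcorners",.16,[(68,345),(130,335),(137,468),(78,475)]),("butt",.08,[(145,535)])]:
    print(n,[f(*p,z) for p in pts])
print("scene foot",[g(*p,0.005) for p in [(405,487),(487,578),(608,495)]])
print("scene head top",[g(*p,0.16) for p in [(545,360)]])
print("bys",f(447,425,.028),f(335,112,.014),"wash",g(47,400,.05),"spout",g(42,290,.15))
E
```

```text
bar ends [-25.1412  -3.6103 226.    ] [-17.0709  -7.8233 226.    ] mid [-21.0118  -5.7628 226.    ] scene mid [0.5969 0.0392 0.226 ]
bar [array([0.6153, 0.0169, 0.226 ]), array([0.5879, 0.0312, 0.226 ]), array([0.5617, 0.0449, 0.226 ])]
tall [array([ 0.6438, -0.002 ,  0.178 ])]
low [array([0.5355, 0.0668, 0.08  ])]
tablecentre [array([0.5896, 0.029 , 0.053 ])]
standfoot [array([0.3999, 0.2811, 0.01  ]), array([0.522 , 0.3031, 0.01  ]), array([0.5112, 0.4008, 0.01  ])]
headcorners [array([0.4781, 0.3594, 0.16  ]), array([0.4846, 0.3213, 0.16  ]), array([0.4043, 0.3156, 0.16  ]), array([0.3996, 0.3518, 0.16  ])]
butt [array([0.3599, 0.3264, 0.08  ])]
scene foot [array([0.5284, 0.3107, 0.005 ]), array([0.5114, 0.404 , 0.005 ]), array([0.3881, 0.3776, 0.005 ])]
scene head top [array([0.4524, 0.3441, 0.16  ])]
bys [0.431  0.1393 0.028 ] [0.6374 0.2176 0.014 ] wash [0.7648 0.1592 0.05  ] spout [0.7551 0.1367 0.15  ]
```

Request:
{"name": "apply_moves", "arguments": {
  "deltas": [
    {"translation": [0.0235,0.0365,0.02],"turn": [0,0,-0.137],"hand": 0.06},
    {"translation": [0.0235,0.0365,0.02],"turn": [0,0,-0.137],"hand": 0.06},
    {"translation": [0.0235,0.0365,0.02],"turn": [0,0,-0.137],"hand": 0.06},
    {"translation": [0.0235,0.0365,0.02],"turn": [0,0,-0.137],"hand": 0.06},
    {"translation": [0.0235,0.0365,0.02],"turn": [0,0,-0.137],"hand": 0.06}
  ]
}}

```text
time: 0.6
ee_pos: [0.3043, -0.4078, 0.3049]
eef_rot: [0.979, -0.202, -0.003, -0.006]
ft_force: [1.0, -0.9, 0.4]
width: 0.0614
```

Request:
{"name": "apply_moves", "arguments": {
  "deltas": [
    {"translation": [0.0235,0.0365,0],"turn": [0,0,-0.137],"hand": 0.06},
    {"translation": [0.0235,0.0365,0],"turn": [0,0,0],"hand": 0.06},
    {"translation": [0.0235,0.0365,0],"turn": [0,0,0],"hand": 0.06},
    {"translation": [0.0235,0.0365,0],"turn": [0,0,0],"hand": 0.06},
    {"translation": [0.0235,0.0365,0],"turn": [0,0,0],"hand": 0.06}
  ]
}}

```text
time: 1.1
ee_pos: [0.4249, -0.2185, 0.3077]
eef_rot: [0.962, -0.272, -0.0, -0.004]
ft_force: [1.0, -0.6, 0.0]
width: 0.0602
```

```bash
python3 - <<'E'
from h import *
s=readout.read_state();M=R.from_quat(s['eef_rot']).as_matrix()
print(s['time'],s['ee_pos'],s['joint_positions'].round(2),np.degrees(np.arctan2(M[1,1],M[0,1])),M[:,2])
E
```

```text
1.1 [ 0.42487274 -0.21846243  0.30774797] [ 0.75 -0.01 -0.36  1.65 -0.01  1.5  -1.73] -121.58693021892742 [ 0.00191953  0.00844101 -0.99996253]
```

Request:
{"name": "apply_moves", "arguments": {
  "deltas": [
    {"translation": [0.0234,0.0355,0],"turn": [0,0,0],"hand": 0.06},
    {"translation": [0.0234,0.0355,0],"turn": [0,0,0],"hand": 0.06},
    {"translation": [0.0234,0.0355,0],"turn": [0,0,0],"hand": 0.06},
    {"translation": [0.0234,0.0355,0],"turn": [0,0,0],"hand": 0.06},
    {"translation": [0.0234,0.0355,0],"turn": [0,0,0],"hand": 0.06}
  ]
}}

```text
time: 1.6
ee_pos: [0.5444, -0.0327, 0.3072]
eef_rot: [0.962, -0.273, -0.0, -0.004]
ft_force: [0.1, -0.3, -0.0]
width: 0.0598
```

Request:
{"name": "apply_moves", "arguments": {
  "deltas": [
    {"translation": [0.022,0.034,0],"turn": [0,0,0],"hand": 0.06},
    {"translation": [0.015,0.025,0],"turn": [0,0,0],"hand": 0.06},
    {"translation": [0,0,0],"turn": [0,0,0],"hand": 0.06}
  ]
}}

```text
time: 1.9
ee_pos: [0.5832, 0.0354, 0.3054]
eef_rot: [0.963, -0.269, -0.002, -0.005]
ft_force: [-0.3, 0.1, -0.3]
width: 0.06
```

```bash
python3 - <<'E'
from h import *
s=readout.read_state();M=R.from_quat(s['eef_rot']).as_matrix()
c=calibration("wrist");im=camera("wrist");cv2.imwrite("pics/w1.png",im[:,:,::-1])
np.save("w1.npy",c,allow_pickle=True)
print(s['time'],s['ee_pos'],s['joint_positions'].round(2),np.degrees(np.arctan2(M[1,1],M[0,1])),M[:,2])
a=np.radians(-29);d=np.r_[np.cos(a),np.sin(a),0];C=np.r_[.589,.030,.226]
print(proj("wrist",[C,C+.032*d,C-.032*d],c))
E
```

```text
1.9 [0.58320487 0.03540551 0.30537513] [ 0.36  0.27 -0.61  1.39  0.14  1.53 -2.36] -121.22233491315039 [-0.00127185  0.01130387 -0.9999353 ]
[[317.1 193.3]
 [315.6 152.7]
 [318.5 231.4]]
```

View pics/w1.png

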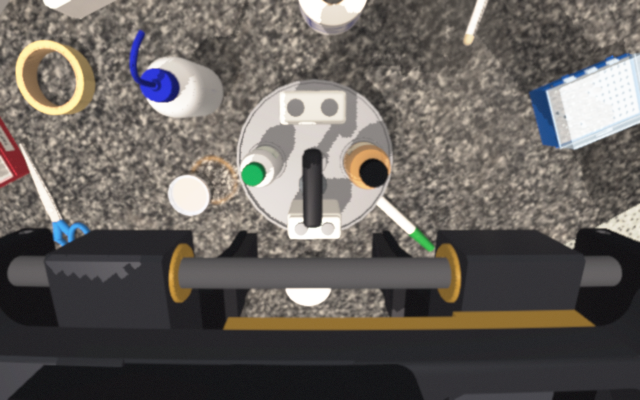

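The wrist view shows the bar upright in the picture, from (312,150) to (314,226), within about 4 px of prediction. The tall cartridge is just beyond it at (313,105).

```bash
python3 - <<'E'
from h import *
c=np.load("w1.npy",allow_pickle=True).item()
for p in [(312,150),(313,188),(313.5,228)]: print(atz("wrist",*p,.226,c))
print(atz("wrist",313,157,.053,c))
E
```

```text
[0.6202 0.0157 0.226 ]
[0.5943 0.0305 0.226 ]
[0.5657 0.0475 0.226 ]
[0.5972 0.0314 0.053 ]
```

Request:
{"name": "apply_moves", "arguments": {
  "deltas": [
    {"translation": [0.008,-0.0045,-0.02],"turn": [-0.01,0,0.03],"hand": 0.06},
    {"translation": [0,0,-0.035],"turn": [0,0,0],"hand": 0.06},
    {"translation": [0,0,-0.035],"turn": [0,0,0],"hand": 0.06},
    {"translation": [0,0,-0.006],"turn": [0,0,0],"hand": 0.04}
  ]
}}

```text
time: 2.35
ee_pos: [0.5904, 0.0241, 0.2077]
eef_rot: [0.966, -0.257, 0.001, 0.001]
ft_force: [0.3, 0.6, 0.4]
width: 0.0573
```

Request:
{"name": "apply_moves", "arguments": {
  "deltas": [
    {"translation": [0,0,0],"turn": [0,0,0],"hand": 0.0},
    {"translation": [0,0,0],"turn": [0,0,0],"hand": 0.0},
    {"translation": [0,0,0],"turn": [0,0,0],"hand": 0.0},
    {"translation": [0,0,0],"turn": [0,0,0],"hand": 0.0}
  ],
  "newtons": 15
}}

```text
time: 2.75
ee_pos: [0.5924, 0.0253, 0.2116]
eef_rot: [0.966, -0.257, 0.003, -0.002]
ft_force: [13.6, 16.7, -17.0]
width: 0.0277
```

Request:
{"name": "apply_moves", "arguments": {
  "deltas": [
    {"translation": [0.002,0.004,-0.002],"turn": [0,0,0],"hand": 0.0},
    {"translation": [0,0,0],"turn": [0,0,0],"hand": 0.0},
    {"translation": [0,0,0],"turn": [0,0,0],"hand": 0.0}
  ],
  "newtons": 15
}}

```text
time: 3.05
ee_pos: [0.5954, 0.0312, 0.2114]
eef_rot: [0.967, -0.257, 0.004, -0.003]
ft_force: [2.1, 0.7, -7.5]
width: 0.0149
```

Request:
{"name": "apply_moves", "arguments": {
  "deltas": [
    {"translation": [0,0,-0.001],"turn": [0,0,0.1],"hand": 0.0},
    {"translation": [0,0,0],"turn": [0,0,0.13],"hand": 0.0},
    {"translation": [0,0,0],"turn": [0,0,0.13],"hand": 0.0}
  ]
}}

```text
time: 3.35
ee_pos: [0.5957, 0.0321, 0.2114]
eef_rot: [0.997, -0.074, 0.004, -0.004]
ft_force: [3.3, 3.6, -8.4]
width: 0.016
```

Request:
{"name": "apply_moves", "arguments": {
  "deltas": [
    {"translation": [0,0,0],"turn": [0,0,0.13],"hand": 0.0},
    {"translation": [0,0,0],"turn": [0,0,0.13],"hand": 0.0},
    {"translation": [0,0,0],"turn": [0,0,0.13],"hand": 0.0},
    {"translation": [0,0,0],"turn": [0,0,0.13],"hand": 0.0}
  ]
}}

```text
time: 3.75
ee_pos: [0.5955, 0.0336, 0.2114]
eef_rot: [0.981, 0.196, 0.003, -0.007]
ft_force: [1.9, 3.6, -6.7]
width: 0.0149
```

Request:
{"name": "apply_moves", "arguments": {
  "deltas": [
    {"translation": [0,0,0],"turn": [0,0,0.13],"hand": 0.0},
    {"translation": [0,0,0],"turn": [0,0,0.13],"hand": 0.0},
    {"translation": [0,0,0],"turn": [0,0,0.13],"hand": 0.0},
    {"translation": [0,0,0],"turn": [0,0,0.13],"hand": 0.0}
  ]
}}

```text
time: 4.15
ee_pos: [0.5946, 0.0348, 0.2114]
eef_rot: [0.892, 0.452, 0.0, -0.009]
ft_force: [-0.1, 3.1, -5.6]
width: 0.015
```

Request:
{"name": "apply_moves", "arguments": {
  "deltas": [
    {"translation": [0,0,0],"turn": [0,0,0.13],"hand": 0.0},
    {"translation": [0,0,0],"turn": [0,0,0.13],"hand": 0.0},
    {"translation": [0,0,0],"turn": [0,0,0.13],"hand": 0.0},
    {"translation": [0,0,0],"turn": [0,0,0.13],"hand": 0.0},
    {"translation": [0,0,0],"turn": [0,0,0.08],"hand": 0.0}
  ]
}}

```text
time: 4.65
ee_pos: [0.5928, 0.0353, 0.2114]
eef_rot: [0.709, 0.705, -0.004, -0.01]
ft_force: [0.7, 2.5, -5.6]
width: 0.0155
```

Request:
{"name": "apply_moves", "arguments": {
  "deltas": [
    {"translation": [0,0,0],"turn": [0,0,0],"hand": 0.0},
    {"translation": [0,0,0],"turn": [0,0,0],"hand": 0.0},
    {"translation": [0,0,0],"turn": [0,0,0],"hand": 0.0}
  ]
}}

```text
time: 4.95
ee_pos: [0.5928, 0.0353, 0.2114]
eef_rot: [0.71, 0.704, -0.003, -0.01]
ft_force: [1.2, 2.5, -5.2]
width: 0.0156
```

Request:
{"name": "apply_moves", "arguments": {
  "deltas": [
    {"translation": [0,0,0],"turn": [0,0,0],"hand": 0.06},
    {"translation": [0,0,0],"turn": [0,0,0],"hand": 0.06},
    {"translation": [0,0,0],"turn": [0,0,0],"hand": 0.06},
    {"translation": [0,0,0.03],"turn": [0,0,0],"hand": 0.06},
    {"translation": [0,0,0.04],"turn": [0,0,0],"hand": 0.06}
  ]
}}

```text
time: 5.45
ee_pos: [0.5913, 0.0318, 0.2805]
eef_rot: [0.713, 0.701, -0.007, -0.011]
ft_force: [1.8, 0.4, 0.3]
width: 0.0476
```

```bash
python3 - <<'E'
from h import *
t=camera("top")[:,:,::-1];cv2.imwrite("pics/t1.png",t)
s=readout.read_state();print(s['time'],s['ee_pos'],s['joint_positions'].round(2))
a=t[170:260,255:355]; b=t[215:285,195:250]
cv2.imwrite("pics/s1.png",camera("scene")[:,:,::-1])
s1=cv2.imread("pics/s1.png")
A=cv2.resize(s1[170:270,280:390],(440,400),interpolation=cv2.INTER_CUBIC)
B=cv2.resize(b,(440,560)[:2] if 0 else (314,400),interpolation=cv2.INTER_CUBIC)
cv2.imwrite("pics/c3.png",np.hstack([A,B]))
E
```

```text
5.5 [0.59330537 0.03245238 0.28780548] [ 0.58  0.39 -0.95  1.37  0.3   1.56 -0.35]
```

View pics/c3.png

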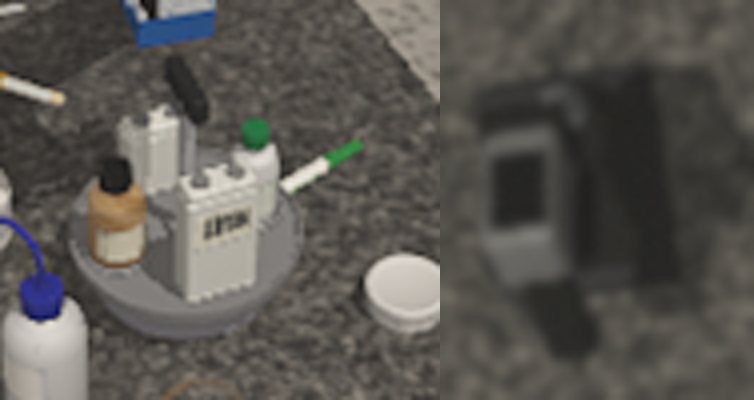

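The label now faces left, straight at +y, and the bar points along y. Next I go above the scanner with the jaws across its head.

Request:
{"name": "apply_moves", "arguments": {
  "deltas": [
    {"translation": [-0.017,0.034,0.005],"turn": [0.01,0,0.146],"hand": 0.087},
    {"translation": [-0.017,0.034,0.005],"turn": [0.01,0,0.146],"hand": 0.087},
    {"translation": [-0.017,0.034,0.005],"turn": [0,0,0.146],"hand": 0.087},
    {"translation": [-0.017,0.034,0.005],"turn": [0,0,0.146],"hand": 0.087},
    {"translation": [-0.017,0.034,0],"turn": [0,0,0.146],"hand": 0.087}
  ]
}}

```text
time: 6.05
ee_pos: [0.5092, 0.1999, 0.3068]
eef_rot: [0.412, 0.911, -0.0, -0.012]
ft_force: [0.5, 0.4, 0.3]
width: 0.0852
```

Request:
{"name": "apply_moves", "arguments": {
  "deltas": [
    {"translation": [-0.017,0.034,0],"turn": [0,0,0.146],"hand": 0.087},
    {"translation": [-0.017,0.034,0],"turn": [0,0,0.146],"hand": 0.087},
    {"translation": [-0.017,0.034,0],"turn": [0,0,0.146],"hand": 0.087},
    {"translation": [-0.01,0.02,0],"turn": [0,0,0.146],"hand": 0.087},
    {"translation": [0,0,0],"turn": [0,0,0.146],"hand": 0.087}
  ]
}}

```text
time: 6.55
ee_pos: [0.4422, 0.33, 0.3079]
eef_rot: [0.046, 0.999, -0.004, -0.008]
ft_force: [-0.9, -0.1, -0.5]
width: 0.0872
```

```bash
python3 - <<'E'
from h import *
s=readout.read_state();M=R.from_quat(s['eef_rot']).as_matrix()
print(s['time'],s['ee_pos'],s['joint_positions'].round(2),np.degrees(np.arctan2(M[1,1],M[0,1])),M[:,2])
E
```

```text
6.55 [0.44217547 0.32999856 0.30788433] [ 0.28  0.42 -1.33  1.43  0.4   1.62  0.46] 84.69225411342816 [-0.01734592 -0.00744144 -0.99982186]
```

Request:
{"name": "apply_moves", "arguments": {
  "deltas": [
    {"translation": [0,0.003,0],"turn": [0.007,-0.017,0.14],"hand": 0.087},
    {"translation": [0,0,0],"turn": [0,0,0.1],"hand": 0.087},
    {"translation": [0,0,0],"turn": [0,0,0],"hand": 0.087}
  ]
}}

```text
time: 6.85
ee_pos: [0.4416, 0.3342, 0.3076]
eef_rot: [-0.08, 0.997, -0.001, 0.001]
ft_force: [0.1, -0.9, 0.1]
width: 0.087
```

```bash
python3 - <<'E'
from h import *
s=readout.read_state();M=R.from_quat(s['eef_rot']).as_matrix()
print(s['time'],s['ee_pos'],s['joint_positions'].round(2),np.degrees(np.arctan2(M[1,1],M[0,1])),M[:,2])
c=calibration("wrist");im=camera("wrist");cv2.imwrite("pics/w2.png",im[:,:,::-1])
np.save("w2.npy",c,allow_pickle=True)
y=np.radians(10);Rs=R.from_euler('ZY',[y,.61]).as_matrix();o=np.r_[.44,.335,.145]
print(proj("wrist",[o+Rs@np.r_[q]/1000 for q in [(-44,21,22),(-44,-21,22),(30,-21,22),(30,21,22),(46,-25,23),(46,25,23)]],c))
E
```

```text
6.85 [0.4415931  0.33417645 0.30764533] [ 0.3   0.44 -1.38  1.44  0.43  1.61  0.69] 99.17585563876864 [ 0.00189339 -0.00181061 -0.99999657]
[[338.5 165.7]
 [291.6 166.4]
 [296.1 216.9]
 [335.5 216.4]
 [293.2 226.6]
 [338.7 226. ]]
```

View pics/w2.png

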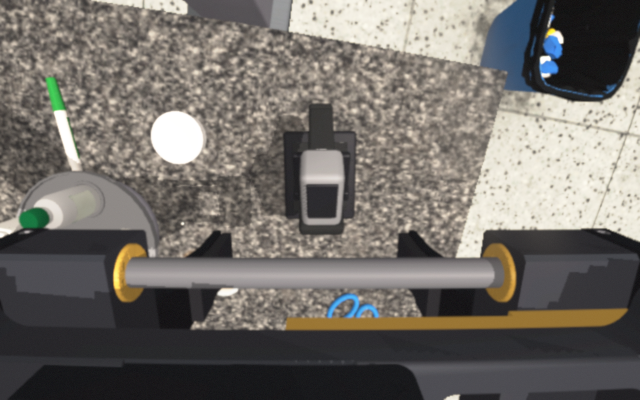

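The scanner shows well: its head spans about (303-344, 150-233), nearly upright in the picture, so yaw is close to 10°. One enlarged crop for the numbers.

```bash
python3 - <<'E'
import cv2
t=cv2.imread("pics/w2.png")
cv2.imwrite("pics/c4.png",cv2.resize(t[95:245,270:375],(420,600),interpolation=cv2.INTER_CUBIC))
E
```

```text
(no output)
```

View pics/c4.png

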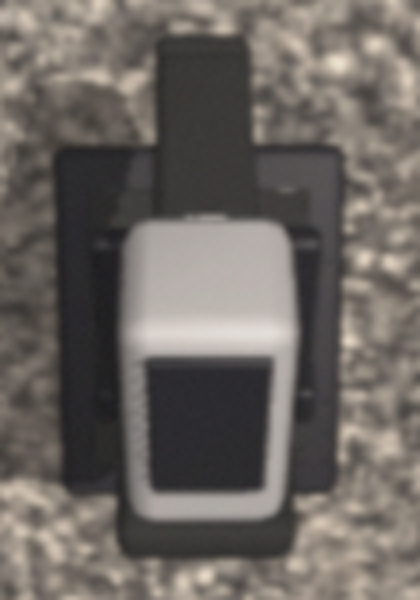

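```bash
python3 - <<'E'
from h import *
from scipy.optimize import least_squares
c=np.load("w2.npy",allow_pickle=True).item()
P=np.array([(-44,21,22),(-44,-21,22),(30,-21,22),(30,21,22),(46,-25,23),(46,25,23)])/1e3
m=np.array([(300,178),(345,178),(341,225),(302.5,225),(344,233.5),(299.5,233.5)])
m[:2]=[(345,176),(300,176)];m[2:]=[(302.5,225),(341,225),(299.5,233.5),(344,233.5)]
def f(q):
    Rs=R.from_euler('ZY',[q[2],.61]).as_matrix()
    return (proj("wrist",(Rs@P.T).T+np.r_[q[0],q[1],.145],c)-m).ravel()
r=least_squares(f,[.44,.335,.17],diff_step=1e-2);print(r.x,np.degrees(r.x[2]),r.fun.reshape(-1,2))
for z in(.0,.01):print([atz("wrist",270+u/4,95+v/4,z,c) for u,v in[(65,492),(338,492),(343,145),(55,145)]])
E
```

```text
[0.44783714 0.3430316  0.16713343] 9.576040426244413 [[ 0.9 -0.2]
 [-0.6  0.1]
 [-0.3 -0.2]
 [ 0.3 -0.4]
 [-0.4  0.6]
 [ 0.2  0.3]]
[array([0.5307, 0.3049, 0.    ]), array([0.5141, 0.4079, 0.    ]), array([0.386 , 0.3851, 0.    ]), array([0.4025, 0.2834, 0.    ])]
[array([0.5275, 0.3053, 0.01  ]), array([0.5112, 0.4062, 0.01  ]), array([0.3858, 0.3839, 0.01  ]), array([0.4019, 0.2842, 0.01  ])]
```

Request:
{"name": "apply_moves", "arguments": {
  "deltas": [
    {"translation": [0.002,0.008,-0.03],"turn": [0,0,0.007],"hand": 0.087},
    {"translation": [0,0,-0.04],"turn": [0,0,0],"hand": 0.087},
    {"translation": [0,0,-0.04],"turn": [0,0,0],"hand": 0.087},
    {"translation": [0,0,-0.035],"turn": [0,0,0],"hand": 0.087},
    {"translation": [0,0,0],"turn": [0,0,0],"hand": 0.087}
  ]
}}

```text
time: 7.4
ee_pos: [0.4451, 0.3411, 0.159]
eef_rot: [-0.071, 0.997, -0.001, 0.003]
ft_force: [-0.0, -0.4, 0.1]
width: 0.0871
```

```bash
python3 - <<'E'
from h import *
s=readout.read_state();M=R.from_quat(s['eef_rot']).as_matrix()
print(s['time'],s['ee_pos'],s['joint_positions'].round(2),np.degrees(np.arctan2(M[1,1],M[0,1])),M[:,2],s['joint_vel'].round(3))
E
```

```text
7.4 [0.44513421 0.34112044 0.15898764] [ 0.25  0.54 -1.28  1.66  0.53  1.35  0.59] 98.12159258244486 [ 0.0054201  -0.00102771 -0.99998478] [ 0.006 -0.036 -0.03  -0.069 -0.022  0.038 -0.008]
```

Request:
{"name": "apply_moves", "arguments": {
  "deltas": [
    {"translation": [-0.001,0.001,-0.012],"turn": [0,0.005,0.025],"hand": 0.087},
    {"translation": [0,0,0],"turn": [0,0,0],"hand": 0.055},
    {"translation": [0,0,0],"turn": [0,0,0],"hand": 0.05}
  ]
}}

```text
time: 7.7
ee_pos: [0.4455, 0.3431, 0.1498]
eef_rot: [-0.082, 0.997, 0.0, 0.001]
ft_force: [0.1, 1.2, 0.5]
width: 0.0781
```

Request:
{"name": "apply_moves", "arguments": {
  "deltas": [
    {"translation": [0,0,0],"turn": [0,0,0],"hand": 0.03},
    {"translation": [0,0,0],"turn": [0,0,0],"hand": 0.03},
    {"translation": [0,0,0],"turn": [0,0,0],"hand": 0.03},
    {"translation": [0,0,0],"turn": [0,0,0],"hand": 0.03}
  ],
  "newtons": 35
}}

```text
time: 8.1
ee_pos: [0.4467, 0.3444, 0.1531]
eef_rot: [-0.081, 0.997, 0.002, 0.003]
ft_force: [-0.7, -0.1, 0.1]
width: 0.0468
```

```bash
python3 - <<'E'
from h import *
s=readout.read_state();M=R.from_quat(s['eef_rot']).as_matrix()
print(s['time'],s['ee_pos'],s['joint_positions'].round(2),np.degrees(np.arctan2(M[1,1],M[0,1])),M[:,2],s['width'],s['ft_force'])
E
```

```text
8.1 [0.4467171  0.34441534 0.15307733] [ 0.24  0.55 -1.28  1.66  0.55  1.34  0.6 ] 99.32485996124564 [ 0.00628671  0.00359084 -0.99997379] 0.0468202539656199 [-0.73269485 -0.12118842  0.11922995]
```

Request:
{"name": "apply_moves", "arguments": {
  "deltas": [
    {"translation": [-0.001,-0.002,-0.006],"turn": [0,0.005,0],"hand": 0.046},
    {"translation": [0,0,0],"turn": [0,0,0],"hand": 0.03},
    {"translation": [0,0,0],"turn": [0,0,0],"hand": 0.03},
    {"translation": [0,0,0],"turn": [0,0,0],"hand": 0.03}
  ]
}}

```text
time: 8.5
ee_pos: [0.4458, 0.3424, 0.1469]
eef_rot: [-0.081, 0.997, 0.002, 0.001]
ft_force: [-0.9, -1.2, 0.3]
width: 0.0416
```

Request:
{"name": "apply_moves", "arguments": {
  "deltas": [
    {"translation": [0,0,0],"turn": [0,0,0],"hand": 0.03},
    {"translation": [0,0,0],"turn": [0,0,0],"hand": 0.03}
  ]
}}

```text
time: 8.7
ee_pos: [0.4458, 0.3424, 0.1469]
eef_rot: [-0.081, 0.997, 0.002, 0.001]
ft_force: [-0.7, -0.4, 1.2]
width: 0.0417
```

```bash
cat > st.py <<'E'
from h import *
s=readout.read_state();M=R.from_quat(s['eef_rot']).as_matrix()
print(s['time'],s['ee_pos'].round(4),s['eef_rot'].round(4),s['joint_positions'].round(2),"jaw",np.degrees(np.arctan2(M[1,1],M[0,1])).round(2),"z",M[:,2].round(4),s['width'].round(4),s['ft_force'].round(1))
E
python3 st.py
```

```text
Traceback (most recent call last):
  File "st.py", line 3, in <module>
    print(s['time'],s['ee_pos'].round(4),s['eef_rot'].round(4),s['joint_positions'].round(2),"jaw",np.degrees(np.arctan2(M[1,1],M[0,1])).round(2),"z",M[:,2].round(4),s['width'].round(4),s['ft_force'].round(1))
                                                                                                                                                                      ^^^^^^^^^^^^^^^^
AttributeError: 'float' object has no attribute 'round'
```

Request:
{"name": "apply_moves", "arguments": {
  "deltas": [
    {"translation": [0,0,0.015],"turn": [0,0,0],"hand": 0.03},
    {"translation": [0,0,0.02],"turn": [0,0,0],"hand": 0.03},
    {"translation": [0,0,0.03],"turn": [0,0,0],"hand": 0.03},
    {"translation": [0,0,0.03],"turn": [0,0,0],"hand": 0.03},
    {"translation": [0,0,0.03],"turn": [0,0,0],"hand": 0.03}
  ]
}}

```text
time: 9.2
ee_pos: [0.4436, 0.3398, 0.2747]
eef_rot: [-0.082, 0.997, -0.0, -0.002]
ft_force: [0.1, 1.4, -2.1]
width: 0.0417
```

```bash
sed -i "s/s\['width'\].round(4)/round(s['width'],4)/" st.py
cat >> st.py <<'E'
H=R.from_quat([-.081,.997,.002,.001]); hp=np.r_[.4458,.3424,.1469]
S0=R.from_euler('ZY',[np.radians(9.6),.61]); sp=np.r_[.448,.343,.145]
off=H.inv().apply(sp-hp); rel=H.inv()*S0
T=R.from_quat(s['eef_rot']); S=T*rel; so=s['ee_pos']+T.apply(off)
print("scanner",so.round(4),"beam",S.as_matrix()[:,0].round(3),"window",(so+S.apply([.047,0,0])).round(4))
L=np.r_[.593,.033+.081,.135]
St=R.from_euler('Z',-np.pi/2); Tt=St*rel.inv(); tp=L+[0,.09+.047,0]-Tt.apply(off)
print("label in window",S.inv().apply(L-so)-[.047,0,0])
print("target tcp",tp.round(4),Tt.as_quat().round(3),"dpos",(tp-s['ee_pos']).round(4),"turn",(Tt*T.inv()).as_rotvec().round(4))
print("home d",(hp-s['ee_pos']).round(4),(H*T.inv()).as_rotvec().round(4))
E
python3 st.py
```

```text
9.2 [0.4436 0.3398 0.2747] [-0.0818  0.9966 -0.     -0.0025] [ 0.28  0.46 -1.36  1.49  0.45  1.55  0.68] jaw 99.39 z [-5.e-03 -4.e-04 -1.e+00] 0.0417 [ 0.1  1.4 -2.1]
scanner [0.4458 0.3404 0.2728] beam [ 0.804  0.135 -0.579] window [0.4836 0.3468 0.2456]
label in window [ 0.12047342 -0.24749466 -0.05113661]
target tcp [0.5928 0.2539 0.1353] [ 0.676  0.673 -0.211  0.215] dpos [ 0.1492 -0.0859 -0.1395] turn [-0.4485 -0.5374 -1.6773]
home d [ 0.0022  0.0026 -0.1278] [ 0.0046 -0.0066 -0.0017]
```

Request:
{"name": "apply_moves", "arguments": {
  "deltas": [
    {"translation": [0.013,-0.004,0],"turn": [0,0,-0.14],"hand": 0.03},
    {"translation": [0.013,-0.004,0],"turn": [0,0,-0.14],"hand": 0.03},
    {"translation": [0.013,-0.004,0],"turn": [0,0,-0.14],"hand": 0.03},
    {"translation": [0.013,-0.004,0],"turn": [0,0,-0.14],"hand": 0.03},
    {"translation": [0.013,-0.004,0],"turn": [0,0,-0.14],"hand": 0.03}
  ]
}}

```text
time: 9.7
ee_pos: [0.5083, 0.3227, 0.2853]
eef_rot: [0.274, 0.962, 0.003, 0.001]
ft_force: [-0.2, 1.4, -1.9]
width: 0.0414
```

Request:
{"name": "apply_moves", "arguments": {
  "deltas": [
    {"translation": [0.013,-0.004,0],"turn": [0,0,-0.14],"hand": 0.03},
    {"translation": [0.013,-0.004,0],"turn": [0,0,-0.14],"hand": 0.03},
    {"translation": [0.013,-0.004,0],"turn": [0,0,-0.14],"hand": 0.03},
    {"translation": [0.013,-0.004,0],"turn": [0,0,-0.14],"hand": 0.03},
    {"translation": [0.013,-0.004,0],"turn": [0,0,-0.14],"hand": 0.03}
  ]
}}

```text
time: 10.2
ee_pos: [0.5743, 0.3026, 0.2903]
eef_rot: [0.598, 0.802, 0.004, 0.002]
ft_force: [0.1, -0.3, -0.8]
width: 0.0416
```

```bash
python3 st.py
```

```text
10.2 [0.5743 0.3026 0.2903] [0.5979 0.8016 0.0039 0.0017] [ 0.07  0.51 -0.96  1.23  0.41  1.59 -0.52] jaw 16.56 z [ 0.0075  0.0042 -1.    ] 0.0416 [ 0.1 -0.3 -0.8]
scanner [0.5752 0.3005 0.2884] beam [ 0.24  -0.781 -0.576] window [0.5864 0.2638 0.2613]
label in window [ 0.191386   -0.03774458 -0.01941099]
target tcp [0.5928 0.2539 0.1353] [ 0.676  0.673 -0.211  0.215] dpos [ 0.0185 -0.0486 -0.1551] turn [-0.6103 -0.0861 -0.2865]
home d [-0.1285  0.0398 -0.1434] [-6.6000e-03 -1.3000e-03  1.4439e+00]
```

Request:
{"name": "apply_moves", "arguments": {
  "deltas": [
    {"translation": [0.003,0,-0.015],"turn": [-0.102,-0.0143,-0.048],"hand": 0.03},
    {"translation": [0.003,0,-0.015],"turn": [-0.102,-0.0143,-0.048],"hand": 0.03},
    {"translation": [0.003,0,-0.015],"turn": [-0.102,-0.0143,-0.048],"hand": 0.03},
    {"translation": [0.003,0,-0.015],"turn": [-0.102,-0.0143,-0.048],"hand": 0.03},
    {"translation": [0.003,0,-0.015],"turn": [-0.102,-0.0143,-0.048],"hand": 0.03}
  ]
}}

```text
time: 10.7
ee_pos: [0.5944, 0.298, 0.2228]
eef_rot: [0.677, 0.689, -0.176, 0.189]
ft_force: [0.5, 0.1, -2.2]
width: 0.042
```

Request:
{"name": "apply_moves", "arguments": {
  "deltas": [
    {"translation": [0.003,0,-0.015],"turn": [-0.102,-0.0143,-0.048],"hand": 0.03},
    {"translation": [0,0,0],"turn": [0,0,0],"hand": 0.03}
  ]
}}

```text
time: 10.9
ee_pos: [0.5946, 0.3012, 0.2031]
eef_rot: [0.682, 0.662, -0.216, 0.225]
ft_force: [-0.6, -0.2, -3.2]
width: 0.0417
```

```bash
python3 st.py
```

```text
10.9 [0.5946 0.3012 0.2031] [ 0.6817  0.6619 -0.2156  0.2251] [-0.45  0.83 -0.65  0.98  0.83  1.98 -0.95] jaw -1.28 z [ 0.004  -0.5922 -0.8057] 0.0417 [-0.6 -0.2 -3.2]
scanner [0.5948 0.2982 0.203 ] beam [-0.021 -1.     0.021] window [0.5938 0.2512 0.204 ]
label in window [ 0.13571657  0.00094326 -0.07187768]
target tcp [0.5928 0.2539 0.1353] [ 0.676  0.673 -0.211  0.215] dpos [-0.0018 -0.0472 -0.0679] turn [0.0214 0.0149 0.0204]
home d [-0.1488  0.0412 -0.0562] [0.4565 0.5548 1.6979]
```

Request:
{"name": "apply_moves", "arguments": {
  "deltas": [
    {"translation": [0,-0.01,-0.017],"turn": [0.03,0.004,0.006],"hand": 0.03},
    {"translation": [-0.001,-0.01,-0.017],"turn": [0.03,0.004,0.006],"hand": 0.03},
    {"translation": [-0.001,-0.01,-0.017],"turn": [0,0.004,0.006],"hand": 0.03}
  ]
}}

```text
time: 11.2
ee_pos: [0.592, 0.2754, 0.155]
eef_rot: [0.681, 0.679, -0.192, 0.197]
ft_force: [-0.0, -0.9, -1.4]
width: 0.0417
```

```bash
python3 st.py
```

```text
11.2 [0.592  0.2754 0.155 ] [ 0.6809  0.6786 -0.192   0.1975] [-0.34  0.78 -0.68  1.15  0.79  1.82 -0.97] jaw -0.05 z [ 0.0066 -0.5295 -0.8483] 0.0417 [-0.  -0.9 -1.4]
scanner [0.5923 0.2725 0.1546] beam [ 0.002 -0.999 -0.054] window [0.5923 0.2256 0.152 ]
label in window [ 0.1123423   0.00042898 -0.01094618]
target tcp [0.5928 0.2539 0.1353] [ 0.676  0.673 -0.211  0.215] dpos [ 0.0007 -0.0215 -0.0197] turn [-0.0543  0.0022 -0.0018]
home d [-0.1462  0.067  -0.0081] [0.4046 0.4834 1.6874]
```

Nearly there. I'll take the last step, then check with the cameras while holding.

Request:
{"name": "apply_moves", "arguments": {
  "deltas": [
    {"translation": [0,-0.011,-0.01],"turn": [-0.02,0,0],"hand": 0.03},
    {"translation": [0,-0.008,-0.007],"turn": [-0.02,0,0],"hand": 0.03},
    {"translation": [0,0,0],"turn": [0,0,0],"hand": 0.03}
  ]
}}

```text
time: 11.5
ee_pos: [0.593, 0.2527, 0.14]
eef_rot: [0.678, 0.674, -0.205, 0.211]
ft_force: [-0.0, -0.6, -0.9]
width: 0.0418
```

```bash
python3 st.py; python3 - <<'E'
from h import *
im=camera("scene")[:,:,::-1];cv2.imwrite("pics/s2.png",im)
a=cv2.resize(im[150:280,270:400],(580,580),interpolation=cv2.INTER_CUBIC)
cv2.imwrite("pics/c5.png",a)
E
python3 st.py|head -2
```

```text
11.5 [0.593  0.2527 0.14  ] [ 0.6782  0.6735 -0.205   0.2106] [-0.33  0.78 -0.67  1.2   0.81  1.81 -0.98] jaw -0.23 z [ 0.0056 -0.5619 -0.8272] 0.0418 [-0.  -0.6 -0.9]
scanner [0.5932 0.2497 0.1397] beam [-0.002 -1.    -0.016] window [0.5931 0.2027 0.139 ]
label in window [ 8.87816225e-02  2.18018385e-05 -2.57395503e-03]
target tcp [0.5928 0.2539 0.1353] [ 0.676  0.673 -0.211  0.215] dpos [-0.0002  0.0013 -0.0048] turn [-0.0157  0.0033  0.0016]
home d [-0.1472  0.0897  0.0069] [0.4329 0.517  1.6838]
11.55 [0.5932 0.2534 0.1408] [ 0.6784  0.6736 -0.2042  0.2105] [-0.33  0.78 -0.67  1.19  0.81  1.81 -0.98] jaw -0.23 z [ 0.0064 -0.5607 -0.828 ] 0.0417 [ 0.7 -0.2 -1. ]
scanner [0.5934 0.2504 0.1405] beam [-0.002 -1.    -0.017] window [0.5934 0.2034 0.1397]
```

View pics/c5.png

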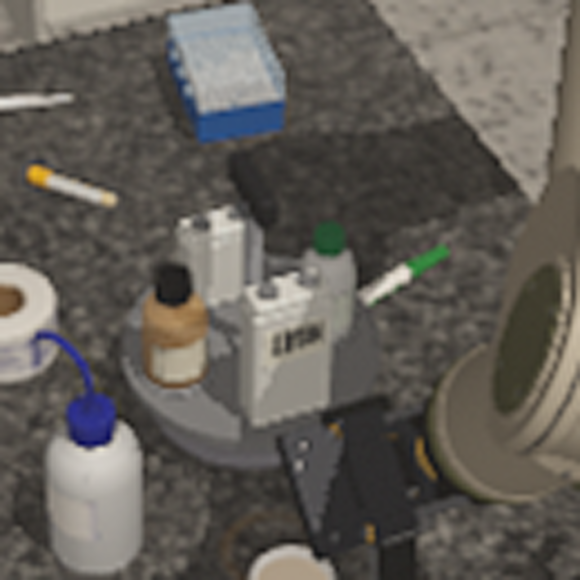

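The gripper hides the scanner here. The label's bars are at crop (300,338), so I check them against the projection and look through the wrist camera.

```bash
python3 - <<'E'
from h import *
L=np.r_[.593,.114,.135]
print((proj("scene",[L+[dx,0,dz] for dx,dz in[(0,0),(.031,.043),(-.031,.043),(-.031,-.07),(.024,.017),(-.024,.017)]])-[270,150])*580/130)
c=calibration("wrist");im=camera("wrist");cv2.imwrite("pics/w3.png",im[:,:,::-1])
exec(open('st.py').read().split("print(s")[0])
H=R.from_quat([-.081,.997,.002,.001]); hp=np.r_[.4458,.3424,.1469]
S0=R.from_euler('ZY',[np.radians(9.6),.61]); sp=np.r_[.448,.343,.145]
off=H.inv().apply(sp-hp); rel=H.inv()*S0
T=R.from_quat(s['eef_rot']); S=T*rel; so=s['ee_pos']+T.apply(off)
P=np.array([(-44,21,22),(-44,-21,22),(30,-21,22),(30,21,22),(46,-25,23),(46,25,23)])/1e3
print("scanner px",proj("wrist",S.apply(P)+so,c).tolist());print("label px",proj("wrist",[L+[dx,0,dz] for dx,dz in[(.024,.017),(-.024,.017),(-.024,-.017),(.031,.043),(-.031,.043)]],c).tolist())
E
```

```text
[[298.92307692 338.63076923]
 [259.21538462 307.4       ]
 [341.30769231 282.86153846]
 [335.06153846 393.06153846]
 [268.13846154 331.04615385]
 [330.6        312.30769231]]
scanner px [[365.3, 228.6], [266.7, 229.2], [280.8, 301.2], [351.0, 300.8], [276.4, 313.2], [355.3, 312.7]]
label px [[343.2, 342.8], [287.7, 343.5], [289.2, 306.0], [353.9, 375.1], [277.8, 376.1]]
```

View pics/w3.png

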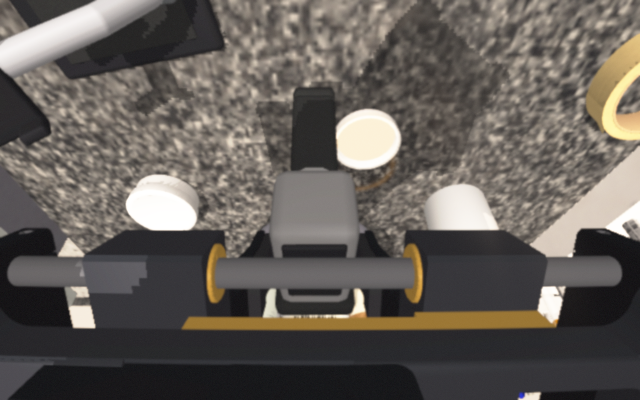

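The label projects at (299,339) in the scene view, against (300,338) seen. In the wrist view the head edges are about where predicted, so the scanner has not slipped. I lower 4 mm and hold.

Request:
{"name": "apply_moves", "arguments": {
  "deltas": [
    {"translation": [0,0.001,-0.005],"turn": [-0.01,0,0],"hand": 0.03},
    {"translation": [0,0,0],"turn": [0,0,0],"hand": 0.03},
    {"translation": [0,0,0],"turn": [0,0,0],"hand": 0.03},
    {"translation": [0,0,0],"turn": [0,0,0],"hand": 0.03},
    {"translation": [0,0,0],"turn": [0,0,0],"hand": 0.03}
  ]
}}

```text
time: 12.1
ee_pos: [0.593, 0.2583, 0.137]
eef_rot: [0.677, 0.674, -0.206, 0.214]
ft_force: [0.0, -0.6, -0.9]
width: 0.0419
```

```bash
python3 st.py|head -3
```

```text
12.1 [0.593  0.2583 0.137 ] [ 0.6769  0.6738 -0.2056  0.2136] [-0.34  0.79 -0.67  1.19  0.81  1.81 -0.98] jaw -0.05 z [ 0.0094 -0.5662 -0.8242] 0.0419 [ 0.  -0.6 -0.9]
scanner [0.5932 0.2554 0.1367] beam [ 0.002 -1.    -0.01 ] window [0.5933 0.2084 0.1362]
label in window [ 0.09441223 -0.00045256 -0.00025787]
```

Request:
{"name": "apply_moves", "arguments": {
  "deltas": [
    {"translation": [0,0,0],"turn": [0,0,0],"hand": 0.03},
    {"translation": [0,0,0],"turn": [0,0,0],"hand": 0.03},
    {"translation": [0,0,0],"turn": [0,0,0],"hand": 0.03},
    {"translation": [0,0,0],"turn": [0,0,0],"hand": 0.03},
    {"translation": [0,0,0],"turn": [0,0,0],"hand": 0.03}
  ]
}}

```text
time: 12.6
ee_pos: [0.5931, 0.2583, 0.1372]
eef_rot: [0.677, 0.674, -0.206, 0.214]
ft_force: [1.1, -0.2, -1.3]
width: 0.0415
```

Request:
{"name": "apply_moves", "arguments": {
  "deltas": [
    {"translation": [0,0,0],"turn": [0,0,0],"hand": 0.03},
    {"translation": [0,0,0],"turn": [0,0,0],"hand": 0.03},
    {"translation": [0,0,0],"turn": [0,0,0],"hand": 0.03},
    {"translation": [0,0,0],"turn": [0,0,0],"hand": 0.03},
    {"translation": [0,0,0],"turn": [0,0,0],"hand": 0.03}
  ]
}}

```text
time: 13.1
ee_pos: [0.5931, 0.2582, 0.1373]
eef_rot: [0.677, 0.674, -0.206, 0.214]
ft_force: [0.3, -0.1, -1.2]
width: 0.0417
```

Request:
{"name": "apply_moves", "arguments": {
  "deltas": [
    {"translation": [0,0,0],"turn": [0,0,0],"hand": 0.03},
    {"translation": [0,0,0],"turn": [0,0,0],"hand": 0.03},
    {"translation": [0,0,0],"turn": [0,0,0],"hand": 0.03},
    {"translation": [0,0,0],"turn": [0,0,0],"hand": 0.03},
    {"translation": [0,0,0],"turn": [0,0,0],"hand": 0.03}
  ]
}}

```text
time: 13.6
ee_pos: [0.5931, 0.2582, 0.1373]
eef_rot: [0.677, 0.674, -0.206, 0.214]
ft_force: [0.6, 0.6, -1.4]
width: 0.0416
```

```bash
python3 st.py
```

```text
13.6 [0.5931 0.2582 0.1373] [ 0.677   0.6737 -0.2055  0.2136] [-0.34  0.79 -0.67  1.19  0.81  1.81 -0.98] jaw -0.06 z [ 0.0095 -0.5661 -0.8243] 0.0416 [ 0.6  0.6 -1.4]
scanner [0.5933 0.2553 0.137 ] beam [ 0.001 -1.    -0.011] window [0.5934 0.2083 0.1365]
label in window [ 0.09431422 -0.00051804 -0.00047567]
target tcp [0.5928 0.2539 0.1353] [ 0.676  0.673 -0.211  0.215] dpos [-0.0003 -0.0043 -0.002 ] turn [-0.0106  0.006  -0.0013]
home d [-0.1473  0.0842  0.0096] [0.4334 0.5238 1.6808]
```

Held still for 1.5 s at 94 mm, dead on. Backing out along the way I came.

Request:
{"name": "apply_moves", "arguments": {
  "deltas": [
    {"translation": [0,0.015,0.025],"turn": [0,0,0],"hand": 0.03},
    {"translation": [0,0.015,0.03],"turn": [0.1,0,0],"hand": 0.03},
    {"translation": [0,0.01,0.03],"turn": [0.12,0,0],"hand": 0.03},
    {"translation": [0,0.005,0.03],"turn": [0.12,0,0],"hand": 0.03},
    {"translation": [0,0,0.025],"turn": [0.12,0,0],"hand": 0.03}
  ]
}}

```text
time: 14.1
ee_pos: [0.5886, 0.3085, 0.2751]
eef_rot: [0.703, 0.708, -0.046, 0.049]
ft_force: [0.4, -1.3, -2.0]
width: 0.0418
```

Request:
{"name": "apply_moves", "arguments": {
  "deltas": [
    {"translation": [-0.01,0.003,0],"turn": [0.1,0,0.05],"hand": 0.03},
    {"translation": [-0.012,0.003,0],"turn": [0,0,0.14],"hand": 0.03},
    {"translation": [-0.012,0.003,0],"turn": [0,0,0.14],"hand": 0.03},
    {"translation": [-0.012,0.003,0],"turn": [0,0,0.14],"hand": 0.03},
    {"translation": [-0.012,0.003,0],"turn": [0,0,0.14],"hand": 0.03}
  ]
}}

```text
time: 14.6
ee_pos: [0.5342, 0.3179, 0.2828]
eef_rot: [0.456, 0.89, 0.002, 0.017]
ft_force: [-0.4, -0.4, -2.5]
width: 0.0416
```

Request:
{"name": "apply_moves", "arguments": {
  "deltas": [
    {"translation": [-0.013,0.003,0],"turn": [0,0,0.14],"hand": 0.03},
    {"translation": [-0.013,0.003,0],"turn": [0,0,0.14],"hand": 0.03},
    {"translation": [-0.013,0.003,0],"turn": [0,0,0.14],"hand": 0.03},
    {"translation": [-0.013,0.003,0],"turn": [0,0,0.14],"hand": 0.03},
    {"translation": [-0.013,0.003,0],"turn": [0,0,0.14],"hand": 0.03}
  ]
}}

```text
time: 15.1
ee_pos: [0.4663, 0.3317, 0.2831]
eef_rot: [0.109, 0.994, 0.006, 0.017]
ft_force: [-0.2, -1.0, -1.7]
width: 0.0419
```

```bash
python3 st.py
```

```text
15.1 [0.4663 0.3317 0.2831] [0.1086 0.9939 0.006  0.0174] [ 0.27  0.41 -1.27  1.47  0.41  1.52  0.36] jaw 77.55 z [ 0.0358  0.0082 -0.9993] 0.0419 [-0.2 -1.  -1.7]
scanner [0.4687 0.3315 0.2813] beam [ 0.82  -0.17  -0.547] window [0.5072 0.3235 0.2556]
label in window [ 0.17189601 -0.18817564 -0.02906655]
target tcp [0.5928 0.2539 0.1353] [ 0.676  0.673 -0.211  0.215] dpos [ 0.1264 -0.0778 -0.1479] turn [-0.4941 -0.3832 -1.3215]
home d [-0.0205  0.0107 -0.1362] [-0.0111  0.0314  0.3797]
```

Request:
{"name": "apply_moves", "arguments": {
  "deltas": [
    {"translation": [-0.008,0.004,0],"turn": [-0.004,0.01,0.13],"hand": 0.03},
    {"translation": [-0.008,0.004,0],"turn": [-0.004,0.01,0.13],"hand": 0.03},
    {"translation": [-0.004,0.002,-0.01],"turn": [-0.003,0.01,0.12],"hand": 0.03},
    {"translation": [0,0,0],"turn": [0,0,0],"hand": 0.03}
  ]
}}

```text
time: 15.5
ee_pos: [0.4438, 0.3413, 0.2737]
eef_rot: [-0.092, 0.996, 0.0, 0.003]
ft_force: [0.5, 0.4, -2.6]
width: 0.0419
```

```bash
python3 st.py
```

```text
15.5 [0.4438 0.3413 0.2737] [-9.160e-02  9.958e-01  2.000e-04  2.700e-03] [ 0.28  0.46 -1.35  1.49  0.45  1.54  0.69] jaw 100.51 z [ 5.4e-03  9.0e-04 -1.0e+00] 0.0419 [ 0.5  0.4 -2.6]
scanner [0.4459 0.342  0.2718] beam [ 0.807  0.152 -0.57 ] window [0.4839 0.3491 0.245 ]
label in window [ 0.11509075 -0.25099028 -0.0552259 ]
target tcp [0.5928 0.2539 0.1353] [ 0.676  0.673 -0.211  0.215] dpos [ 0.149  -0.0874 -0.1385] turn [-0.4366 -0.5346 -1.698 ]
home d [ 0.002   0.0011 -0.1268] [ 0.0033  0.0038 -0.0212]
```

Aligned. Descending to 20 mm above home, then correcting.

Request:
{"name": "apply_moves", "arguments": {
  "deltas": [
    {"translation": [0.002,0.001,-0.03],"turn": [0.003,0.004,-0.021],"hand": 0.03},
    {"translation": [0,0,-0.03],"turn": [0,0,0],"hand": 0.03},
    {"translation": [0,0,-0.025],"turn": [0,0,0],"hand": 0.03},
    {"translation": [0,0,-0.01],"turn": [0,0,0],"hand": 0.03},
    {"translation": [0,0,0],"turn": [0,0,0],"hand": 0.03}
  ]
}}

```text
time: 16.0
ee_pos: [0.4476, 0.3417, 0.1783]
eef_rot: [-0.071, 0.997, 0.002, 0.003]
ft_force: [-0.0, -0.0, -2.1]
width: 0.0415
```

```bash
python3 st.py|tail -1
```

```text
home d [-0.0018  0.0007 -0.0314] [0.0002 0.0043 0.0191]
```

Request:
{"name": "apply_moves", "arguments": {
  "deltas": [
    {"translation": [-0.0018,0.0007,-0.006],"turn": [0,0.004,0.019],"hand": 0.03},
    {"translation": [0,0,-0.006],"turn": [0,0,0],"hand": 0.03},
    {"translation": [0,0,0],"turn": [0,0,0],"hand": 0.03}
  ]
}}

```text
time: 16.3
ee_pos: [0.4467, 0.3433, 0.1684]
eef_rot: [-0.08, 0.997, 0.003, 0.002]
ft_force: [-1.3, 0.2, -1.9]
width: 0.0418
```

```bash
python3 st.py|tail -1
```

```text
home d [-0.0009 -0.0009 -0.0215] [-0.0015  0.0028  0.0011]
```

Request:
{"name": "apply_moves", "arguments": {
  "deltas": [
    {"translation": [-0.0009,-0.0009,-0.007],"turn": [-0.001,0.003,0],"hand": 0.03},
    {"translation": [0,0,-0.006],"turn": [0,0,0],"hand": 0.03},
    {"translation": [0,0,-0.005],"turn": [0,0,0],"hand": 0.03},
    {"translation": [0,0,0],"turn": [0,0,0],"hand": 0.03}
  ]
}}

```text
time: 16.7
ee_pos: [0.4464, 0.3429, 0.1502]
eef_rot: [-0.08, 0.997, 0.003, 0.002]
ft_force: [0.0, 0.4, -1.9]
width: 0.0417
```

```bash
python3 st.py|tail -1
```

```text
home d [-0.0006 -0.0005 -0.0033] [-0.0016  0.0013  0.002 ]
```

Request:
{"name": "apply_moves", "arguments": {
  "deltas": [
    {"translation": [-0.0005,-0.0005,-0.003],"turn": [-0.001,0.001,0.002],"hand": 0.03},
    {"translation": [0,0,-0.001],"turn": [0,0,0],"hand": 0.03},
    {"translation": [0,0,0],"turn": [0,0,0],"hand": 0.03}
  ]
}}

```text
time: 17.0
ee_pos: [0.4456, 0.3426, 0.1471]
eef_rot: [-0.081, 0.997, 0.002, 0.001]
ft_force: [-1.8, -0.6, -1.0]
width: 0.0416
```

```bash
python3 st.py|tail -1
```

```text
home d [ 0.0002 -0.0002 -0.0002] [ 0.      0.0004 -0.0007]
```

Back at the pick-up pose to within 0.3 mm. Releasing gently, then straight up.

Request:
{"name": "apply_moves", "arguments": {
  "deltas": [
    {"translation": [0,0,0],"turn": [0,0,0],"hand": 0.05},
    {"translation": [0,0,0],"turn": [0,0,0],"hand": 0.065},
    {"translation": [0,0,0],"turn": [0,0,0],"hand": 0.087},
    {"translation": [0,0,0],"turn": [0,0,0],"hand": 0.087},
    {"translation": [0,0,0],"turn": [0,0,0],"hand": 0.087}
  ]
}}

```text
time: 17.5
ee_pos: [0.4458, 0.3429, 0.1472]
eef_rot: [-0.081, 0.997, 0.002, 0.002]
ft_force: [0.0, -0.4, -1.3]
width: 0.0739
```

Request:
{"name": "apply_moves", "arguments": {
  "deltas": [
    {"translation": [0,0,0.03],"turn": [0,0,0],"hand": 0.087},
    {"translation": [0,0,0.04],"turn": [0,0,0],"hand": 0.087},
    {"translation": [0,0,0.04],"turn": [0,0,0],"hand": 0.087},
    {"translation": [0,0,0.03],"turn": [0,0,0],"hand": 0.087},
    {"translation": [0,0,0],"turn": [0,0,0],"hand": 0.087}
  ]
}}

```text
time: 18.0
ee_pos: [0.4444, 0.3418, 0.2912]
eef_rot: [-0.082, 0.997, 0.002, 0.0]
ft_force: [-1.2, 0.3, -0.6]
width: 0.087
```

```bash
python3 - <<'E'
from h import *
c=calibration("wrist");w=camera("wrist")[:,:,::-1]
a=w[95:245,270:375]
s=readout.read_state();print(s['time'],s['ee_pos'],s['ft_force'],s['width'])
o=np.r_[.448,.343,.145];Rs=R.from_euler('ZY',[np.radians(9.6),.61])
P=np.array([(-44,21,22),(-44,-21,22),(30,-21,22),(30,21,22),(46,-25,23),(46,25,23)])/1e3
print(((proj("wrist",Rs.apply(P)+o,c)-[270,95])*4).tolist())
sc=camera("scene")[:,:,::-1]
b=cv2.resize(sc[150:290,270:440],(380,600)[::-1] if 0 else (380,313),interpolation=cv2.INTER_CUBIC)
out=np.zeros((600,800,3),np.uint8);out[:,:420]=cv2.resize(a,(420,600),interpolation=cv2.INTER_CUBIC);out[:313,420:]=b
cv2.imwrite("pics/c6.png",out)
E
```

```text
18.05 [0.44420157 0.34133775 0.28940155] [ 0.85015285  0.02110122 -0.31111689] 0.08701665215979804
[[274.4000000000001, 319.6], [77.20000000000005, 320.79999999999995], [94.0, 526.0], [258.4000000000001, 525.2], [81.59999999999991, 564.8], [270.79999999999995, 564.0]]
```

View pics/c6.png

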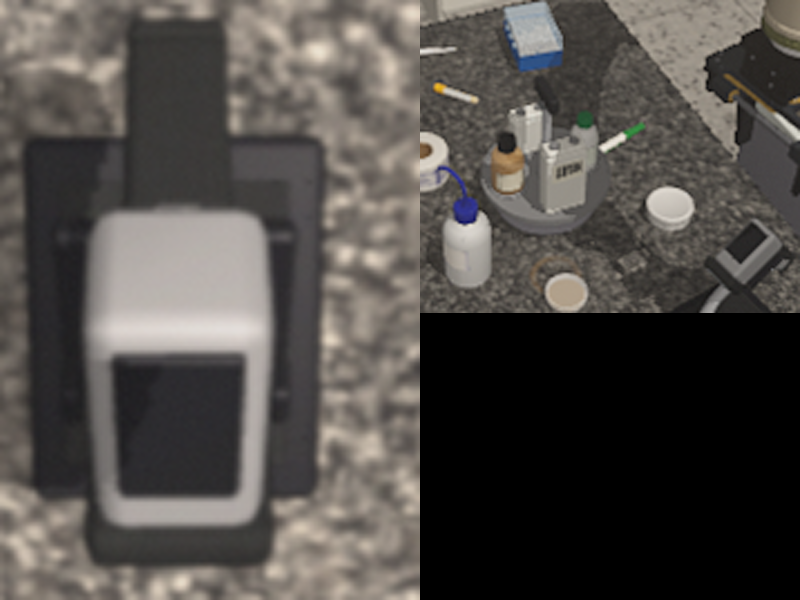

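The scanner is seated: bumper corners at (85–272, 562) against (82–271, 564) predicted. The label still faces left and the bystanders are in place, so I hand in.

```bash
python3 -c "
from bench import order;print(order.close_job())"
```

```text
the job is handed in; nothing more can be done
None
```

The job is done and handed in at about 18 s of the 64 s allowed; the system gives no verdict.

- **Carousel:** I turned it about 120° anticlockwise by its grip bar, so the tall cartridge's label faces left, the side the scanner's stand is on.
- **Scan:** I held the scanner still for about 1.5 s. By my estimate the window was 94 mm from the label, under 1 mm off its middle and within 1° of square. These figures come from the arm's measured pose and my camera-based positions. The wrist picture taken just before the hold showed no slip in the grip.
- **Return:** I put the scanner back within 0.3 mm of the tool pose at which it was picked up, then released it. In the last wrist picture its outline is within about 1 px of the starting fit.
- **Last checks:** The final scene crop shows the label still facing left and the bystanders in it where they were. The gripper is clear and open above the stand. No check failed.
- **Grip on the bar:** The first grip was about 6 mm off-centre and pushed the bar sideways with about 20 N. I re-centred it before turning.

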